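# Wedge up the gel-casting table and hold it

## Robot

A 6-joint arm with a two-finger parallel gripper is mounted at the origin on a cart in front of the work surface, level with it; the furniture and walls round the work are solid. World frame = base frame: x ahead of the robot, y to its left, z up, the work surface at z = 0. Lengths are in m, angles in degrees, forces in N, time in s.
With the tool pointing down it reaches from about 0.35 to 0.775 m from the base axis. Payload 7.3 kg.
Tool frame: the origin (TCP) lies on the centre line of the jaws, within the pads' length; the fingertips stand 11 mm ahead of it and the grasp point (between the pads) lies 8 mm behind it; x points along the fingers, y is the direction in which the jaws open and shut, and the axes are right-handed (so a half turn about x gives the same grasp; the last joint's range is limited). The gripper opens to 92 mm and grips with 3 to 60 N. Pads are 19 mm wide; open, the fingers measure 130 mm over their backs; the gripper's body (75 mm by 190 mm) begins 47 mm behind the grasp point.
Start: joints at [55.52, 19.595, 87.324, -0, 73.075, -8.365], TCP at [0.231, 0.471, 0.238] pointing down, gripper open.
Joint ranges: [-145.02, 145.02], [-44.19, 115.74], [2.07, 154.8], [-57.11, 237.11], [16.16, 152.29], [-177.93, 177.93]. Speed limits (degrees/s): [147.25, 147.25, 180, 180, 180, 180].

## Interface

Orientations are given as a 3x3 rotation matrix whose columns are the frame's x, y, z axes.
In Python, from station import r, optics, finish_job gives the robot as it stands.
- The arm moves only by the tool move_arm, never from a script. Its argument "motion" is text: rows parted by semicolons, each of 7 numbers parted by spaces: the shift along the tool's x, y, z in m, then the turn, a rotation vector about the tool's x, y, z in rad, then the finger opening in m, from 0 to 0.0918. A call has 1 to 12 rows; each row is the pose to reach, as a shift and turn from the pose commanded when the call began, along the tool's axes at that moment; what a row does not reach only later rows make up. A row lasts 1/10 s, in which the tool goes at most 50 mm and 8.59 degrees, less where a joint would pass 70% of its speed; a pose out of reach is approached as far as the arm can. A call with a gripper value outside its range is refused whole. The fingers move at their own pace and stop on an object; "newtons" is the grip in N (left out, the last holds). Time passes only in rows, so rows that repeat a pose let the fingers close. It gives the time, the measured TCP pose, the force and the opening at its end, in the units of the state.
- r.sense(): the state, without advancing time (a new reading comes with each control period).
- optics.grab_frame(name): name is "side" or "top" or "wrist"; returns the picture (420x560x3 uint8, red, green, blue); there is no depth.
- optics.calibration(name): a dict with "fx", "fy", "cx", "cy" (pixels), "eye" and "rotation" of the camera in the world. Camera axes: x right, y down, z forward; pixel columns grow to the right and rows downward; lengths in m; the calibration is good to about 2 mm. The wrist camera is an equidistant fisheye: a pixel r from the principal point sees the ray r / f radians off the axis. A picture is of the moment at which its call begins: read the wrist's pose just before it. calibration takes no time and is no camera call; for the wrist camera it gives the pose at the moment of the call.
- finish_job(): hands the job in, once; it reports no verdict.
The state is a dict: "time_s": time; "joint_pos": joint angles; "qvel": joint speeds; "joint_torque": joint torques, N m; "eef_pos": TCP position; "tool_rot": TCP orientation; "contact_force": force on the tool from outside, world axes, zero at the start; "torque": the same for the moment, N m; "grip_width": finger opening in m.
Only numpy, scipy, OpenCV 4.12 (cv2) and the standard library are available. Lean on these libraries where they do the work, as an engineer would, in place of code of your own. Each camera call takes 0.05 s, during which the arm holds its last target.

## Task

Free the gel-casting table by flipping its orange cam lever outward, away from the table top. Then gently slide the yellow wedge, flat on the worktop, nose first under the steel bar at the table's front edge until that edge has just lifted about 5 mm off its rests, and finish like that: still gripping the wedge and holding it in place, touching nothing but the wedge, with the glassware, vial and phone round about left undisturbed.

Things in the scene. Friction and masses are not known exactly. Their poses are not given: they have to be found in the camera images.
- level_base: Fixed aluminium base, 150 mm (x) by 146 mm (y), of the gel-casting table; origin on the worktop under its centre, +x to the hinge at the back, -x to the open front where the wedge goes in, z up. Place and yaw vary. Two side rails (y = +-66 mm, 14 mm wide) leave a clear channel 118 mm wide on the worktop, from the front to 60 mm behind the centre. All base coordinates below are in this frame.
- level_top (a joint): Tilt (rad) of the blue table top about the hinge at base x 67, z 18 mm: 0 on its rests, positive with the front raised (0.036 is 5 mm at the front). Locked down while the cam lever is locked. 138 x 150 mm, face 22 mm up, about 0.7 kg, falls back by its weight. On it a clear tray with red comb (x -22 to 54, y -14 to 64, up to z 47 mm) and a spirit level (base -45, 50, up to z 30 mm).
- lift_bar (a point): Lowest point, at mid width, of the round steel lifting bar (10 mm thick, along the base's y) under the table top's front edge, at base (-70, 0, 9) mm when the top lies on its rests: the gap under the bar is then 9 mm. The point rises with the table top.
- cam_lever (a joint): Angle of the orange cam lever in rad about a level axis along the base's x, through point cam_pivot: 0 (up to 0.08 at the start) locked, leaning 0.52 rad from upright inward over the table top (towards the base's +y); 1.4 is its stop, leaning 0.88 rad outward (base's -y), its knob then up to 92 mm above the worktop. It stays where it is left (about 1 N at the knob moves it). Free from 1.1 on.
- cam_knob (a point): Centre of the black ball knob (diameter 20 mm) at the end of the cam lever, 72 mm from the pivot. The lever's shank is 12 by 11 mm.
- cam_pivot (a point): Fixed point on the cam lever's axis, at base (0, -91, 36) mm, beside the table top's right edge; the bracket's cheeks round it (x +-16 to +-22 mm) reach 45 mm above the worktop.
- wedge_grip (a point): Centre of the loose yellow wedge's upright black grip (30 mm along the wedge, 24 mm wide down to the worktop, 54 mm high); this point is 30 mm above the underside; x points to the nose, z up. Wedge: 150 g, flat to the right of the table at the start; 18 mm ahead of this point begins its 36 mm wide blade, 20 mm thick there, whose top slopes evenly down over 80 mm to the 4 mm nose.
- wedge_nose (a point): Middle of the wedge's thin nose edge (4 mm thick), 98 mm ahead of wedge_grip, 2 mm above the wedge's underside. The top meets the lifting bar when the nose is about 25 mm behind it; a 5 mm lift comes with the nose about 50 mm behind the bar. Sliding needs about 3 to 8 N.
- wedge: The whole wedge; origin on its underside, 38 mm ahead of wedge_grip and 60 mm behind the nose, x to the nose, z up.
- beaker: Bystander: tall glass jar, 69 mm across, 108 mm high, origin under its centre. Leave alone.
- flask: Bystander: stoppered conical flask, 68 mm across, 137 mm high, origin under its centre. Leave alone.
- vial: Bystander: screw-cap sample vial, 24 mm across, 58 mm high, origin under its centre. Leave alone.
- phone: Bystander: phone in a dark green case, 160 by 83 by 16 mm, lying flat, origin under its centre. Leave alone.
Things that resemble listed ones, but are neither listed nor needed, are in the scene too. Several things look just like the wedge: the one meant starts nearest to the robot's base.

How it is judged (in metres and radians):
On the way, in this order (a step that is already met when the one before it is completed fails the run):
1. the cam lever is flipped outward to free, the table top still down on its rests (value of joint cam_lever above 1.1 rad and value of joint level_top below 0.006 rad), for 0.2 s.
2. the wedge, flat on the worktop, has lifted the front edge off its rests (value of joint level_top above 0.012 rad and contact force between wedge and level_top above 0.5 N and height (world z) of wedge below 0.005 m and angle between wedge's own z axis and vertical below 0.08 rad), for 0.2 s.
At the end, for the whole second after the job is handed in: Cam lever free (over 1.1 rad); wedge flat on the worktop, nose in from the front between the rails, alone carrying the front edge 2.2 to 7.9 mm above its rests (tilt 0.016 to 0.058 rad), at rest; the gripper grips the wedge (over 2 N) and does not touch table or base (value of joint level_top between 0.016 and 0.058 rad and velocity of joint level_top below 0.05 rad/s and value of joint cam_lever above 1.1 rad and contact force between wedge and level_top above 0.5 N and contact force between the fingers and wedge above 2 N and height (world z) of wedge below 0.005 m and angle between wedge's own z axis and vertical below 0.08 rad and y of wedge_nose in the frame of level_base between -0.055 and 0.055 m and x of wedge_grip in the frame of level_base below -0.075 m and x of wedge_nose in the frame of level_base above -0.055 m and contact force between each of the arm, the fingers and level_top below 0.3 N and contact force between each of the arm, the fingers and level_base below 0.3 N and linear speed of wedge below 0.01 m/s); the arm keeps its last pose, push and grip.
It fails at once if the glass jar, flask, vial or phone is shifted more than 15 mm or tipped (distance of any of beaker, flask, vial, phone from where it was at the start of the episode above 0.015 m or angle between any of beaker, flask, vial, phone's own z axis and vertical above 0.3 rad).
It fails at once if the table top is lifted by the gripper itself (contact force between the fingers and level_top above 0.5 N and value of joint level_top above 0.01 rad).
It fails at once if the table top is pressed hard with the wedge or fingers (over 25 N) (contact force between any of wedge, the fingers and level_top above 25 N).
It also fails if it takes over 56 s, if anything falls off the work surface, if the arm or the gripper's body presses on something with over 40 N, if the wrist force passes 120 N, or if a joint passes its speed limit or range.

## Working session

There is one attempt and no reset: what is moved stays moved. The work goes in short steps, Python scripts to look and compute and a tool call to move; the robot and the scene stay as the last step left them, time stands still between calls to the robot, and variables do not carry over. Pictures are saved under pics/ and viewed, and the job is handed in when it is done.

Besides the shell and the picture viewer there is one more tool, called after "Call:" by a JSON object that holds its "fn" and its "kwargs". move_arm: Moves the arm, as the interface text tells. Its arguments: {"type":"object","properties":{"motion":{"type":"string"},"newtons":{"type":"number"}},"required":["motion"]}

```bash
ls; mkdir -p pics; python3 - <<'E'
from station import r, optics
import cv2
print(r.sense())
for n in ["side","top","wrist"]:
    print(n,optics.calibration(n))
    im=optics.grab_frame(n); cv2.imwrite(f"pics/{n}0.png",im[:,:,::-1])
E
```

```text
pics
{'time_s': 0.0, 'joint_pos': array([ 5.55185384e+01,  1.96361064e+01,  8.73740667e+01,  1.84553270e-03,
        7.30747367e+01, -8.36507467e+00]), 'qvel': array([-0.09805299, -0.04705389, -0.03430864, -0.01563952,  0.01298018,
       -0.00094067]), 'joint_torque': array([ 1.18110063e-03, -4.31243169e+01, -2.44219190e+01,  7.17825419e-02,
        5.60674549e-02, -1.39058270e-04]), 'eef_pos': array([0.23086482, 0.47110911, 0.23706721]), 'tool_rot': array([[-8.64394616e-04,  4.40203801e-01,  8.97897470e-01],
       [-1.20414336e-03,  8.97896696e-01, -4.40204581e-01],
       [-9.99998901e-01, -1.46170775e-03, -2.46068586e-04]]), 'contact_force': array([ 0.47496916,  1.17548844, -0.33073941]), 'torque': array([ 0.02109956, -0.03388712,  0.009272  ]), 'grip_width': 0.0917250293118729}
side {'fx': 465.47802194411605, 'fy': 465.47802194411605, 'cx': 284.67177376819586, 'cy': 207.3854035326374, 'eye': array([0.58754099, 1.23336783, 0.87690896]), 'rotation': array([[-0.99975619, -0.01738117, -0.01361802],
       [ 0.00319678,  0.49630582, -0.86814187],
       [ 0.02184803, -0.86797375, -0.49612926]])}
top {'fx': 383.58439611654217, 'fy': 383.58439611654217, 'cx': 274.92954566503744, 'cy': 209.6876708314643, 'eye': array([ 0.35934001, -0.10194908,  1.37730512]), 'rotation': array([[-0.02309821, -0.99012511,  0.1382705 ],
       [-0.99973242,  0.02304866, -0.00195968],
       [-0.00124662, -0.13827877, -0.99039256]])}
wrist {'fx': 325.19226210127806, 'fy': 325.19226210127806, 'cx': 280.630884710547, 'cy': 202.38404364354747, 'eye': array([0.16283294, 0.50586224, 0.38435824]), 'rotation': array([[ 0.44025532,  0.86112477,  0.25424277],
       [ 0.89787156, -0.42180073, -0.12613801],
       [-0.00138078,  0.28381028, -0.95887946]])}
```

View pics/side0.png

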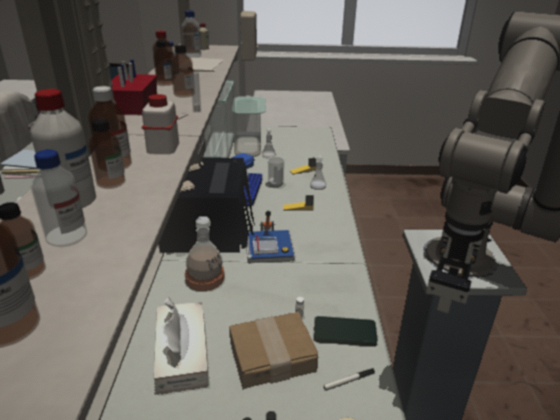

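View pics/top0.png

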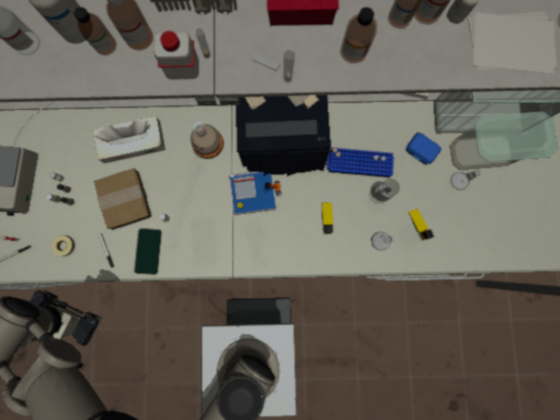

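View pics/wrist0.png

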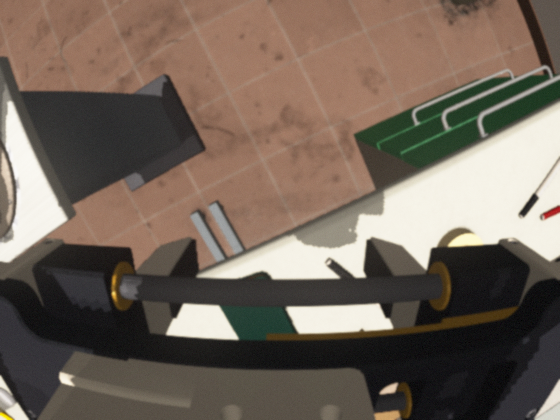

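```bash
cat > h.py <<'E'
import numpy as np, cv2
from station import r, optics
def ray(c,u,v):
    d=np.array([(u-c['cx'])/c['fx'],(v-c['cy'])/c['fy'],1.]); return c['rotation']@d
def onz(c,u,v,z):
    d=ray(c,u,v); return c['eye']+d*(z-c['eye'][2])/d[2]
def proj(c,p):
    q=c['rotation'].T@(np.array(p)-c['eye']); return c['cx']+c['fx']*q[0]/q[2], c['cy']+c['fy']*q[1]/q[2]
def fish(c,p):
    q=c['rotation'].T@(np.array(p)-c['eye']); t=np.arctan2(np.hypot(q[0],q[1]),q[2]); a=np.arctan2(q[1],q[0])
    return c['cx']+c['fx']*t*np.cos(a), c['cy']+c['fy']*t*np.sin(a)
def fray(c,u,v):
    x=(u-c['cx'])/c['fx'];y=(v-c['cy'])/c['fy'];t=np.hypot(x,y)
    s=np.sin(t)/t if t>1e-9 else 1
    return c['rotation']@np.array([x*s,y*s,np.cos(t)])
def fonz(c,u,v,z):
    d=fray(c,u,v); return c['eye']+d*(z-c['eye'][2])/d[2]
def crop(im,x0,x1,y0,y1,k,fn):
    o=cv2.resize(im[y0:y1,x0:x1],None,fx=k,fy=k,interpolation=cv2.INTER_CUBIC); cv2.imwrite(fn,o)
E
python3 - <<'E'
from h import *
t=cv2.imread('pics/top0.png'); s=cv2.imread('pics/side0.png')
crop(t,220,345,165,245,6,'pics/tc.png')
crop(s,230,340,140,270,5,'pics/sc.png')
c=optics.calibration('top')
for n,u,v in [('wedgegrip',327,228),('nose',327,203),('tbl',253,193),('w2',421,224),('phone',148,251),('edge',250,275),('flask382',382,241),('beaker',385,188)]: print(n,onz(c,u,v,0.02).round(3))
E
```

```text
wedgegrip [ 0.479 -0.288  0.02 ]
nose [ 0.569 -0.292  0.02 ]
tbl [ 0.611 -0.027  0.02 ]
w2 [ 0.485 -0.622  0.02 ]
phone [0.412 0.346 0.02 ]
edge [ 0.321 -0.012  0.02 ]
flask382 [ 0.428 -0.48   0.02 ]
beaker [ 0.618 -0.503  0.02 ]
```

View pics/tc.png

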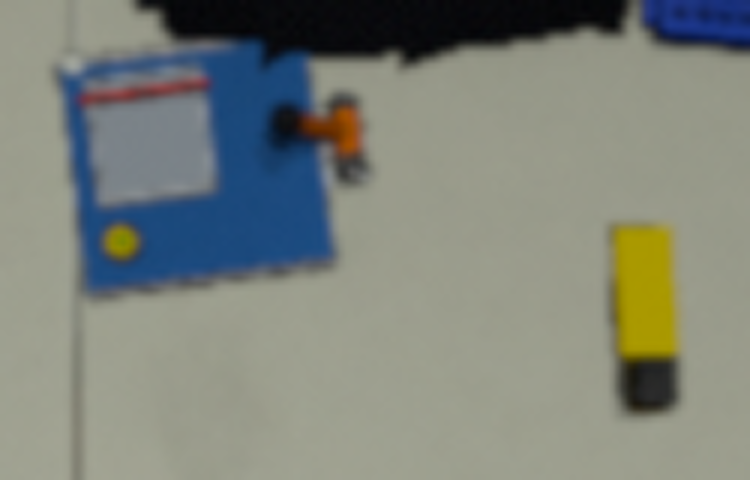

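View pics/sc.png

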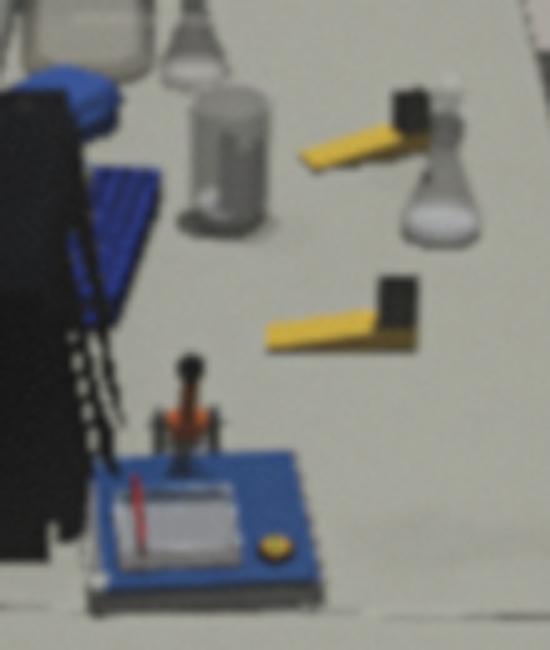

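```bash
python3 - <<'E'
from h import *
c=optics.calibration('top'); s=optics.calibration('side')
P=[onz(c,u,v,.022) for u,v in [(234.7,213.8),(275.8,208.7),(230.5,176.3),(271.3,173.3)]]
print(np.array(P).round(3)); 
S=[onz(s,230+x/5,140+y/5,.022) for x,y in [(320,585),(295,452)]]; print('side front L,R',np.array(S).round(3))
im=cv2.imread('pics/side0.png'); crop(im,150,270,140,260,5,'pics/box.png')
E
```

```text
[[ 0.537  0.039  0.022]
 [ 0.552 -0.108  0.022]
 [ 0.674  0.053  0.022]
 [ 0.682 -0.095  0.022]]
side front L,R [[ 0.536  0.049  0.022]
 [ 0.55  -0.105  0.022]]
```

View pics/box.png

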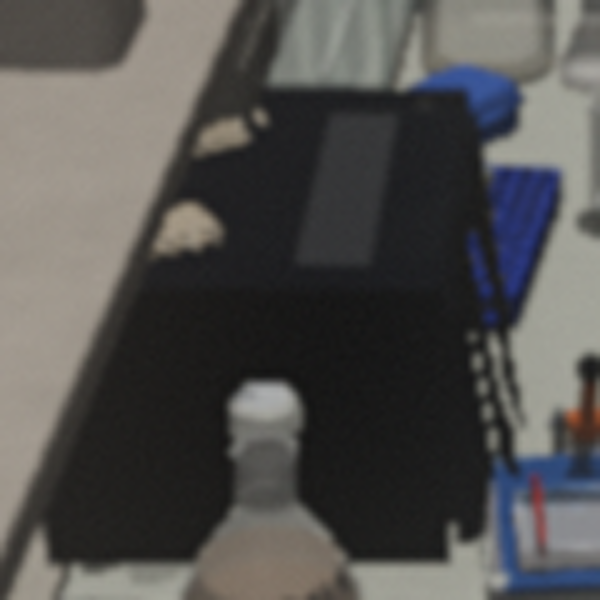

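```bash
python3 - <<'E'
from h import *
c=optics.calibration('top'); s=optics.calibration('side')
b=onz(s,247,247,0);print(b)
for h in [.1,.15,.2,.25,.3]: print(h,proj(s,[b[0],b[1],h]), onz(s,241,197,h).round(3), onz(s,232.0+16,162,h).round(3))
# top: front top edge rows
im=cv2.imread('pics/top0.png'); crop(im,225,345,90,220,5,'pics/boxt.png')
E
```

```text
[ 0.68847944 -0.03370392  0.        ]
0.1 (np.float64(246.42588358399277), np.float64(221.10037558658345)) [ 0.718 -0.194  0.1  ] [ 0.713 -0.49   0.1  ]
0.15 (np.float64(246.12418601496097), np.float64(207.49015036657192)) [ 0.71  -0.102  0.15 ] [ 0.705 -0.379  0.15 ]
0.2 (np.float64(245.81205377220084), np.float64(193.409194606716)) [ 0.701 -0.01   0.2  ] [ 0.697 -0.268  0.2  ]
0.25 (np.float64(245.48893598045657), np.float64(178.83265714125)) [0.693 0.082 0.25 ] [ 0.689 -0.158  0.25 ]
0.3 (np.float64(245.15424229357757), np.float64(163.733906187579)) [0.685 0.174 0.3  ] [ 0.681 -0.047  0.3  ]
```

View pics/boxt.png

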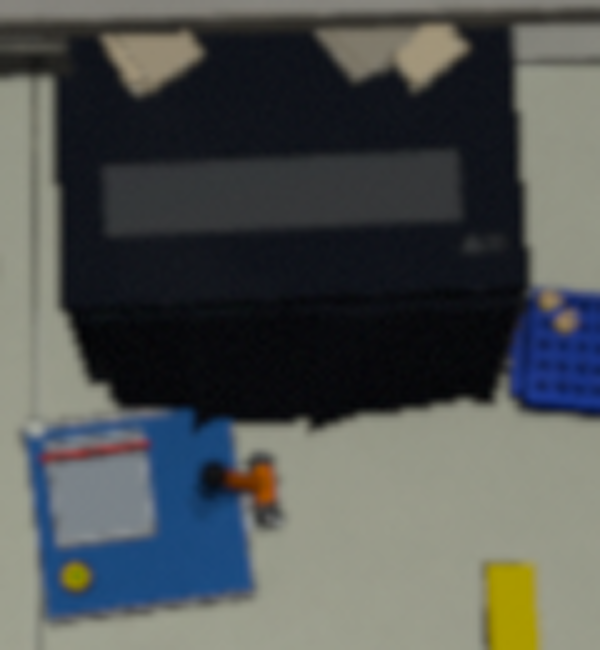

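```bash
cat >> h.py <<'E'
def tri(rays):
    A=np.zeros((3,3));b=np.zeros(3)
    for e,d in rays:
        d=d/np.linalg.norm(d);M=np.eye(3)-np.outer(d,d);A+=M;b+=M@e
    p=np.linalg.solve(A,b)
    return p,[np.linalg.norm((np.eye(3)-np.outer(d/np.linalg.norm(d),d/np.linalg.norm(d)))@(p-e)) for e,d in rays]
E
python3 - <<'E'
from h import *
c=optics.calibration('top'); s=optics.calibration('side')
print(tri([(c['eye'],ray(c,237.4,151.6)),(s['eye'],ray(s,241,197))]))
print(tri([(c['eye'],ray(c,225+212/5,90+478/5)),(s['eye'],ray(s,230+190/5,140+368/5))]), 'knob')
E
```

```text
(array([0.70391744, 0.00926687, 0.21191033]), [np.float64(0.004458045189719851), np.float64(0.00445804518971982)])
(array([ 0.62076735, -0.08089274,  0.10121529]), [np.float64(0.00027329214440558613), np.float64(0.00027329214440535834)]) knob
```

Call:
{"fn": "move_arm", "kwargs": {"motion": "0 -0.01 0.02 -0.02 0 0 0.0918; 0 -0.03 0.06 -0.06 0 0 0.05; 0 -0.053 0.105 -0.11 0 0 0; 0 -0.076 0.15 -0.16 0 0 0; 0 -0.099 0.195 -0.21 0 0 0; 0 -0.122 0.24 -0.26 0 0 0; 0 -0.145 0.285 -0.31 0 0 0; 0 -0.168 0.33 -0.36 0 0 0; 0 -0.191 0.375 -0.41 0 0 0; 0 -0.214 0.42 -0.46 0 0 0; 0 -0.237 0.465 -0.51 0 0 0; 0 -0.26 0.51 -0.557 0 0 0", "newtons": 20}}

```text
time_s: 1.35
eef_pos: [0.5721, 0.0159, 0.2375]
tool_rot: [[-0.0, -0.103, 0.995], [0.0, 0.995, 0.103], [-1.0, 0.0, -0.0]]
contact_force: [0.9, 1.0, -0.4]
grip_width: 0.0083
```

```bash
python3 - <<'E'
from h import *
s=r.sense(); print(s['time_s'],s['eef_pos'],s['tool_rot'],s['grip_width'],s['contact_force'])
c=optics.calibration('wrist'); im=optics.grab_frame('wrist'); cv2.imwrite('pics/w1.png',im[:,:,::-1]); print(c)
E
```

```text
1.35 [0.57213609 0.01586286 0.23747671] [[-4.02532832e-04 -1.02723626e-01  9.94709855e-01]
 [ 2.76855928e-04  9.94709886e-01  1.02723741e-01]
 [-9.99999881e-01  3.16740998e-04 -3.71963742e-04]] 0.008254941122068229 [ 0.89783117  0.97885719 -0.38513236]
{'fx': 325.19226210127806, 'fy': 325.19226210127806, 'cx': 280.630884710547, 'cy': 202.38404364354747, 'eye': array([0.49660449, 0.00869196, 0.38474322]), 'rotation': array([[-1.02669275e-01,  9.53855312e-01,  2.82168501e-01],
       [ 9.94715478e-01,  9.83462119e-02,  2.94811801e-02],
       [ 3.70577079e-04,  2.83704187e-01, -9.58911777e-01]])}
```

View pics/w1.png

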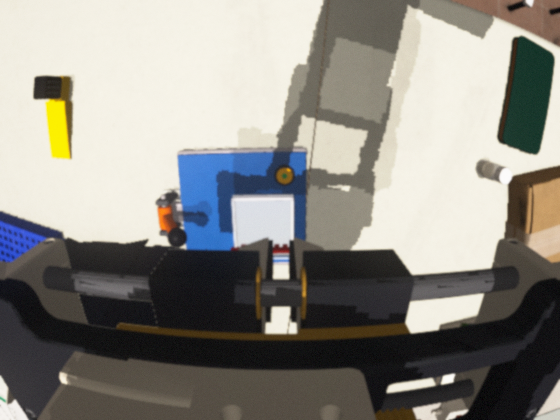

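```bash
python3 - <<'E'
from h import *
im=cv2.imread('pics/w1.png'); crop(im,20,110,60,180,5,'pics/w1w.png'); crop(im,140,320,140,260,4,'pics/w1t.png')
c={'fx':325.192,'cx':280.63,'cy':202.384,'fy':325.192,'eye':np.array([0.49660449, 0.00869196, 0.38474322]),'rotation':np.array([[-1.02669275e-01,  9.53855312e-01,  2.82168501e-01],
       [ 9.94715478e-01,  9.83462119e-02,  2.94811801e-02],
       [ 3.70577079e-04,  2.83704187e-01, -9.58911777e-01]])}
hsv=cv2.cvtColor(im,cv2.COLOR_BGR2HSV)
m=cv2.inRange(hsv,(20,120,80),(35,255,255)); n,l,st,ce=cv2.connectedComponentsWithStats(m)
for i in range(1,n):
    if st[i,4]>60: print(st[i],ce[i])
for u,v in [(180,155),(306,149)]: print(fonz(c,u,v,.022))
for u,v in [(51.5,158.5),(71,157.5)]: print('nose',fonz(c,u,v,.003))
for u,v in [(177,238)]: print('knob',fonz(c,u,v,.1))
E
```

```text
[  46   76   25   83 1482] [ 59.5782726  122.25168691]
[ 0.55834881 -0.10202165  0.022     ]
[0.53833743 0.04173107 0.022     ]
nose [ 0.57767559 -0.30976341  0.003     ]
nose [ 0.57453649 -0.27240419  0.003     ]
knob [ 0.62712524 -0.08006771  0.1       ]
```

View pics/w1w.png

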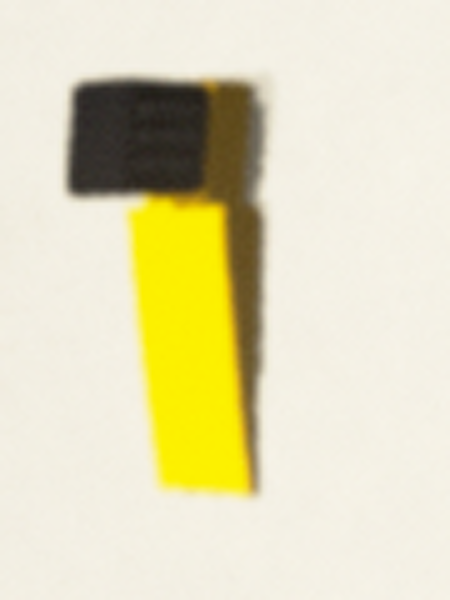

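View pics/w1t.png

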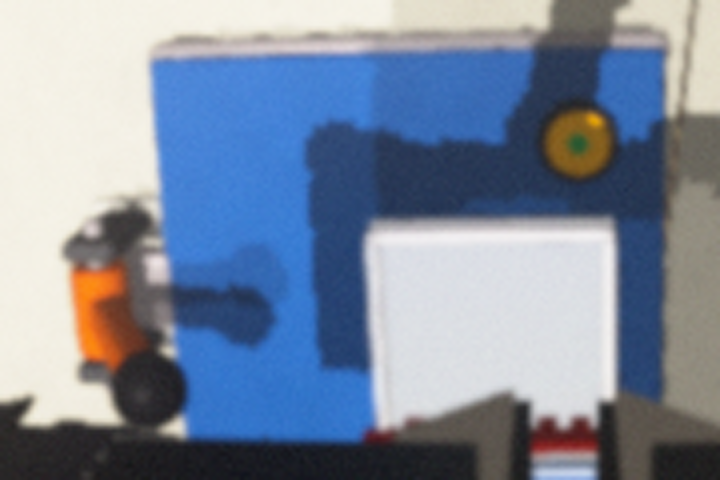

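Call:
{"fn": "move_arm", "kwargs": {"motion": "0 -0.025 0.015 0 0 0 0; 0 -0.05 0.03 0 0 0 0; 0 -0.062 0.04 0 0 0 0; 0.03 -0.062 0.04 0 0 0 0; 0.07 -0.062 0.04 0 0 0 0; 0.11 -0.062 0.04 0 0 0 0; 0.14 -0.062 0.04 0 0 0 0; 0.151 -0.062 0.04 0 0 0 0; 0.151 -0.062 0.04 0 0 0 0"}}

```text
time_s: 2.3
eef_pos: [0.6165, -0.0395, 0.0852]
tool_rot: [[-0.003, -0.101, 0.995], [0.001, 0.995, 0.101], [-1.0, 0.001, -0.003]]
contact_force: [0.5, -1.5, -0.2]
grip_width: 0.0007
```

```bash
python3 - <<'E'
from h import *
print(r.sense()['eef_pos'],r.sense()['contact_force'])
im=optics.grab_frame('side')[:,:,::-1]; crop(im,200,400,100,280,4,'pics/s2.png')
E
```

```text
[ 0.61652755 -0.03954432  0.08523424] [ 0.53426591 -1.4885103  -0.17299301]
```

View pics/s2.png

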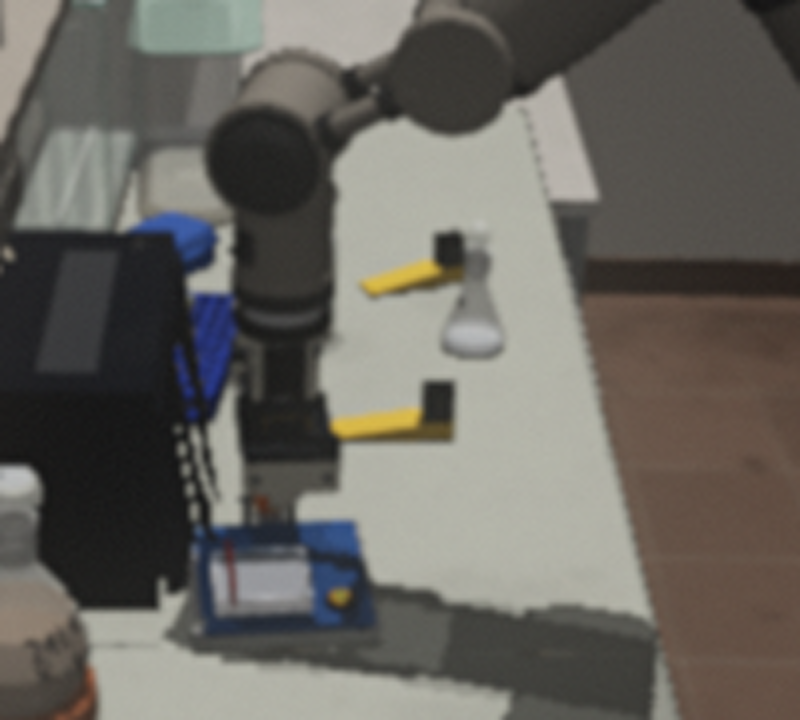

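Call:
{"fn": "move_arm", "kwargs": {"motion": "0 -0.006 0 0 0 0 0; 0 -0.014 0 0 0 0 0; 0 -0.023 0 0 0 0 0; 0 -0.032 0 0 0 0 0; 0 -0.041 0 0 0 0 0; 0 -0.05 0 0 0 0 0; 0 -0.06 0 0 0 0 0; 0 -0.07 0 0 0 0 0; 0 -0.08 0 0 0 0 0; 0 -0.09 0 0 0 0 0; 0 -0.098 0 0 0 0 0; 0 -0.1 0 0 0 0 0"}}

```text
time_s: 3.55
eef_pos: [0.6274, -0.1403, 0.0864]
tool_rot: [[-0.0, -0.1, 0.995], [0.0, 0.995, 0.1], [-1.0, 0.0, -0.0]]
contact_force: [-0.8, 2.1, -1.2]
grip_width: 0.0006
```

```bash
python3 - <<'E'
from h import *
print(r.sense()['eef_pos'],r.sense()['contact_force'])
im=optics.grab_frame('side')[:,:,::-1]; crop(im,200,400,100,280,4,'pics/s3.png')
im=optics.grab_frame('wrist')[:,:,::-1]; cv2.imwrite('pics/w3.png',im)
E
```

```text
[ 0.62739367 -0.14027915  0.08641317] [-0.77569822  2.08928059 -1.2226782 ]
```

View pics/s3.png

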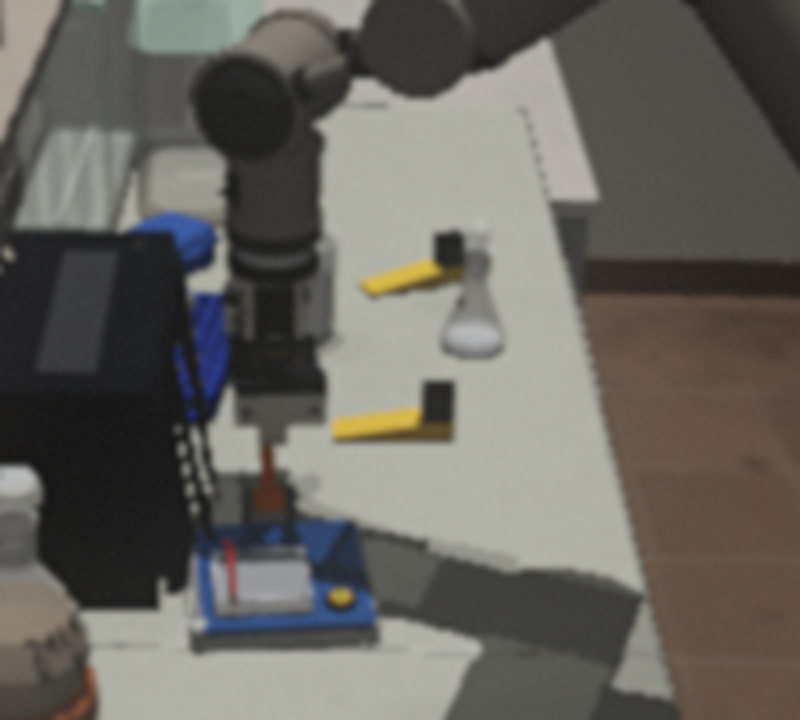

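View pics/w3.png

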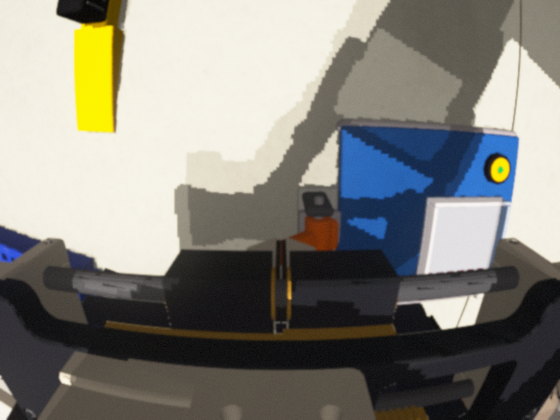

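Call:
{"fn": "move_arm", "kwargs": {"motion": "0 -0.003 0 0 0 0 0; 0 -0.006 0 0 0 0 0; 0 -0.008 0 0 0 0 0; 0 -0.008 0 0 0 0 0"}}

```text
time_s: 4.05
eef_pos: [0.6285, -0.1474, 0.0868]
tool_rot: [[0.0, -0.101, 0.995], [0.0, 0.995, 0.101], [-1.0, 0.0, 0.0]]
contact_force: [-0.5, 1.1, 0.6]
grip_width: 0.0005
```

Call:
{"fn": "move_arm", "kwargs": {"motion": "0 -0.003 0 0 0 0 0; 0 -0.006 0 0 0 0 0; 0 -0.006 0 0 0 0 0"}}

```text
time_s: 4.35
eef_pos: [0.6285, -0.1493, 0.0863]
tool_rot: [[-0.002, -0.102, 0.995], [0.006, 0.995, 0.102], [-1.0, 0.007, -0.001]]
contact_force: [-0.7, 15.1, 2.8]
grip_width: 0.0002
```

```bash
python3 - <<'E'
from h import *
print(r.sense()['eef_pos'],r.sense()['contact_force'])
im=optics.grab_frame('top')[:,:,::-1]; crop(im,220,345,150,245,6,'pics/t4.png')
im=optics.grab_frame('side')[:,:,::-1]; crop(im,230,320,170,270,6,'pics/s4.png')
E
```

```text
[ 0.62848055 -0.14933147  0.0863217 ] [-0.68620215 15.11396726  2.78643265]
```

View pics/t4.png

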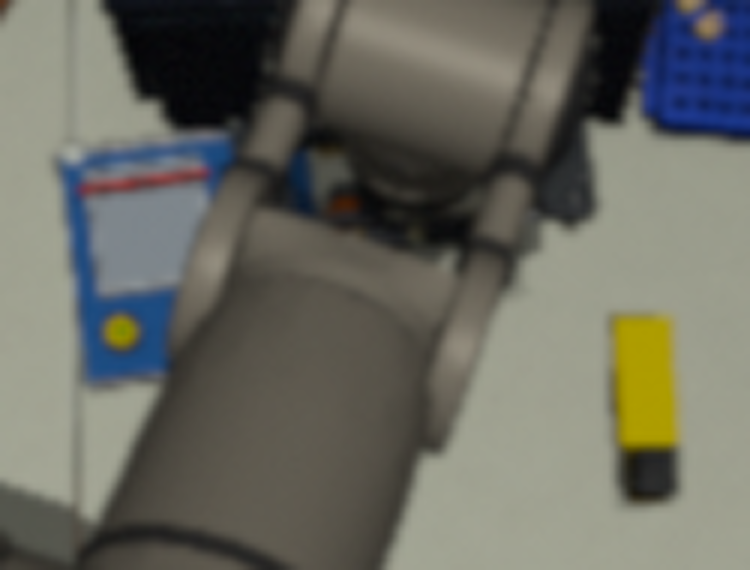

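View pics/s4.png

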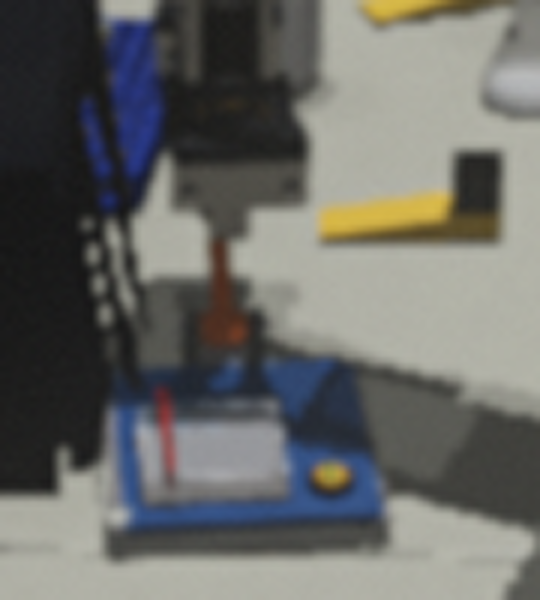

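Call:
{"fn": "move_arm", "kwargs": {"motion": "0 0.006 0 0 0 0 0; 0 0.02 0 0 0 0 0; -0.03 0.02 0 0 0 0 0; -0.07 0.02 0 0 0 0 0; -0.11 0.02 -0.01 0 0 0 0.02; -0.12 -0.01 -0.02 0 0 0 0.06; -0.12 -0.04 -0.03 0 0 0 0.06; -0.12 -0.08 -0.045 0 0 0 0.06; -0.12 -0.11 -0.06 0 0 0 0.06; -0.12 -0.13 -0.07 0.02 0 0 0.06; -0.12 -0.13 -0.07 0.02 0 0 0.06"}}

```text
time_s: 5.55
eef_pos: [0.5711, -0.2925, 0.2065]
tool_rot: [[-0.0, -0.077, 0.997], [-0.001, 0.997, 0.077], [-1.0, -0.001, -0.0]]
contact_force: [0.5, 0.2, 0.3]
grip_width: 0.0521
```

```bash
python3 - <<'E'
from h import *
import pickle
s=r.sense(); print(s['eef_pos'],s['tool_rot'],s['contact_force'],s['grip_width'])
c=optics.calibration('wrist'); im=optics.grab_frame('wrist')[:,:,::-1]; cv2.imwrite('pics/w5.png',im); pickle.dump(c,open('w5.pkl','wb'))
im=optics.grab_frame('side')[:,:,::-1]; crop(im,230,320,170,270,6,'pics/s5.png')
im=optics.grab_frame('top')[:,:,::-1]; crop(im,220,345,150,245,6,'pics/t5.png')
E
```

```text
[ 0.57112144 -0.29248109  0.20652305] [[-4.02512174e-04 -7.68204847e-02  9.97044859e-01]
 [-1.13806932e-03  9.97044329e-01  7.68199845e-02]
 [-9.99999271e-01 -1.10378518e-03 -4.88749517e-04]] [0.51074921 0.16840493 0.33253095] 0.05205838154565994
```

View pics/w5.png

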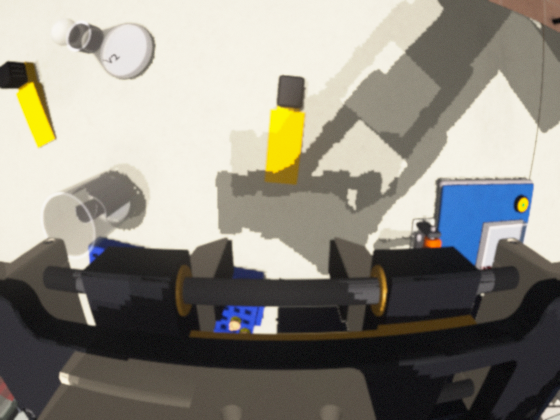

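View pics/s5.png

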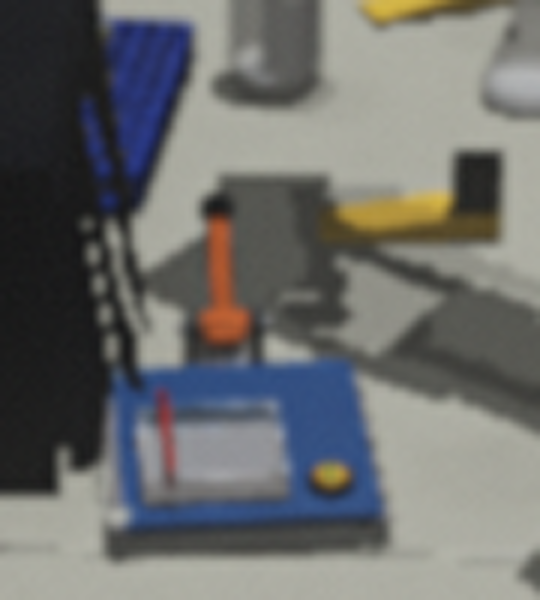

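```bash
python3 - <<'E'
from h import *
import pickle
s=optics.calibration('side'); a=np.radians(6);R=np.array([[np.cos(a),-np.sin(a)],[np.sin(a),np.cos(a)]]);o=np.array([.616,-.027])
for j in [1.0,1.1,1.2,1.3,1.4]:
    t=j-.52; p=o+R@np.array([0,-.091-.072*np.sin(t)]); print(j,proj(s,[*p,.036+.072*np.cos(t)]))
c=pickle.load(open('w5.pkl','rb')); im=cv2.imread('pics/w5.png'); crop(im,230,330,60,200,4,'pics/w5c.png')
hsv=cv2.cvtColor(im,cv2.COLOR_BGR2HSV)
m=cv2.inRange(hsv,(20,120,60),(35,255,255)); m[:,:230]=0;m[:,330:]=0
for v in range(105,186,8):
    x=np.where(m[v])[0]; 
    if len(x): print(v,x.min(),x.max(),fonz(c,x.min(),v,.01)[:2].round(4),fonz(c,x.max()+1,v,.01)[:2].round(4))
E
```

```text
1.0 (np.float64(266.2341895670217), np.float64(203.53559599546145))
1.1 (np.float64(266.0984667095991), np.float64(203.57675163646982))
1.2 (np.float64(265.9719974909327), np.float64(203.82612555976286))
1.3 (np.float64(265.8558966435452), np.float64(204.2785224538273))
1.4 (np.float64(265.75115050973386), np.float64(204.92694150425714))
105 278 279 [ 0.4915 -0.3009] [ 0.4913 -0.2988]
113 270 304 [ 0.5005 -0.3086] [ 0.4976 -0.2721]
121 270 303 [ 0.509  -0.3079] [ 0.5061 -0.2724]
129 269 302 [ 0.5175 -0.3084] [ 0.5147 -0.2727]
137 268 302 [ 0.5261 -0.3088] [ 0.5232 -0.272 ]
145 268 301 [ 0.5346 -0.3082] [ 0.5318 -0.2723]
153 267 300 [ 0.5433 -0.3087] [ 0.5404 -0.2726]
161 266 299 [ 0.552  -0.3092] [ 0.5491 -0.2729]
169 265 298 [ 0.5607 -0.3096] [ 0.5579 -0.2732]
177 265 297 [ 0.5695 -0.3091] [ 0.5668 -0.2735]
```

View pics/w5c.png

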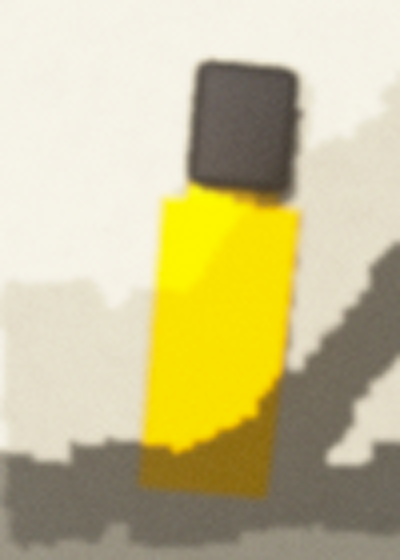

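```bash
python3 - <<'E'
from h import *
import pickle
c=pickle.load(open('w5.pkl','rb'))
print('nose',fonz(c,280.7,183.3,.003))
for u,v in [(200,62),(297,66),(190,184),(290,192)]: print('griptop',fonz(c,230+u/4,60+v/4,.054))
E
```

```text
nose [ 0.57683519 -0.29148549  0.003     ]
griptop [ 0.46463949 -0.3007182   0.054     ]
griptop [ 0.46368636 -0.27878381  0.054     ]
griptop [ 0.49295213 -0.30081955  0.054     ]
griptop [ 0.49291816 -0.27800603  0.054     ]
```

View pics/t5.png

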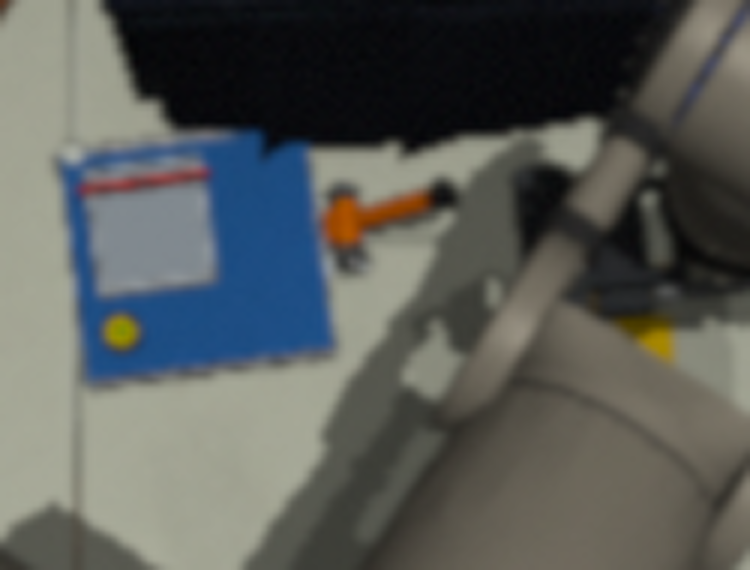

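Call:
{"fn": "move_arm", "kwargs": {"motion": "0 0.003 -0.025 0.03 0 0 0.06; 0 0.006 -0.06 0.06 0 0 0.06; 0.01 0.0095 -0.092 0.077 0 0 0.06; 0.05 0.0095 -0.092 0.077 0 0 0.06; 0.09 0.0095 -0.092 0.077 0 0 0.06; 0.13 0.0095 -0.092 0.077 0 0 0.06; 0.16 0.0095 -0.092 0.077 0 0 0.06; 0.178 0.0095 -0.092 0.077 0 0 0.06; 0.184 0.0095 -0.092 0.077 0 0 0.06; 0.184 0.0095 -0.092 0.077 0 0 0.06"}}

```text
time_s: 6.7
eef_pos: [0.4803, -0.2866, 0.0223]
tool_rot: [[-0.001, -0.006, 1.0], [0.001, 1.0, 0.006], [-1.0, 0.001, -0.001]]
contact_force: [-0.3, -0.0, -0.1]
grip_width: 0.0601
```

```bash
python3 - <<'E'
from h import *
s=r.sense(); print(s['eef_pos'],s['tool_rot'],s['contact_force'],s['grip_width'])
im=optics.grab_frame('wrist')[:,:,::-1]; cv2.imwrite('pics/w6.png',im)
E
```

```text
[ 0.48026253 -0.28660711  0.02232798] [[-7.84706276e-04 -5.76661369e-03  9.99983065e-01]
 [ 7.62050834e-04  9.99983079e-01  5.76721177e-03]
 [-9.99999402e-01  7.66563496e-04 -7.80298546e-04]] [-0.30422164 -0.00471864 -0.09029351] 0.06010643308035428
```

View pics/w6.png

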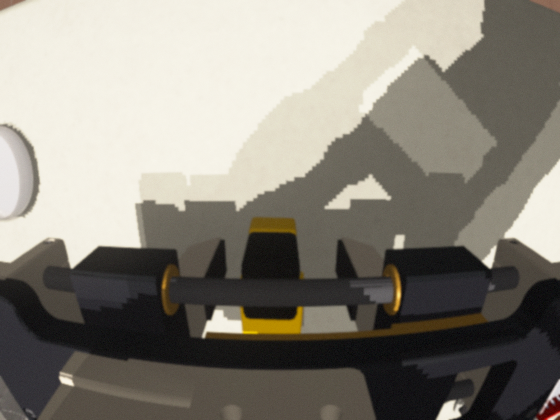

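Call:
{"fn": "move_arm", "kwargs": {"motion": "0 -0.003 0 0 0 0 0.06; 0 -0.003 0 0 0 0 0.04; 0 -0.003 0 0 0 0 0.02; 0 -0.003 0 0 0 0 0.015; 0 -0.003 0 0 0 0 0.015; 0 -0.003 0 0 0 0 0.015; 0 -0.003 0 0 0 0 0.015; 0 -0.003 0 0 0 0 0.015", "newtons": 25}}

```text
time_s: 7.55
eef_pos: [0.48, -0.2907, 0.0228]
tool_rot: [[0.0, -0.004, 1.0], [-0.0, 1.0, 0.004], [-1.0, -0.0, 0.0]]
contact_force: [0.0, -0.9, 1.4]
grip_width: 0.0241
```

Call:
{"fn": "move_arm", "kwargs": {"motion": "0 0.005 -0.015 0 0 0 0.015; 0 0.015 -0.035 -0.01 0 0 0.015; 0 0.03 -0.055 -0.02 0 0 0.015; 0 0.055 -0.062 -0.03 0 0 0.015; 0 0.08 -0.062 -0.04 0 0 0.015; 0 0.105 -0.062 -0.05 0 0 0.015; 0 0.13 -0.062 -0.06 0 0 0.015; 0 0.155 -0.062 -0.07 0 0 0.015; 0 0.18 -0.062 -0.08 0 0 0.015; 0 0.205 -0.062 -0.09 0 0 0.015; 0 0.228 -0.062 -0.1 0 0 0.015; 0 0.242 -0.062 -0.104 0 0 0.015"}}

```text
time_s: 8.75
eef_pos: [0.4168, -0.0476, 0.0227]
tool_rot: [[0.0, -0.109, 0.994], [0.0, 0.994, 0.109], [-1.0, 0.0, 0.0]]
contact_force: [0.8, -0.4, -1.7]
grip_width: 0.0238
```

Call:
{"fn": "move_arm", "kwargs": {"motion": "0 0 0 0 0 0 0.015; 0 0 0 0 0 0 0.015"}}

```text
time_s: 8.95
eef_pos: [0.4171, -0.049, 0.0228]
tool_rot: [[0.0, -0.109, 0.994], [0.0, 0.994, 0.109], [-1.0, 0.0, 0.0]]
contact_force: [0.4, 0.6, 1.3]
grip_width: 0.024
```

```bash
python3 - <<'E'
from h import *
s=r.sense(); print(s['time_s'],s['eef_pos'],s['tool_rot'],s['contact_force'],s['grip_width'])
im=optics.grab_frame('top')[:,:,::-1]; crop(im,200,345,150,270,5,'pics/t7.png')
im=optics.grab_frame('side')[:,:,::-1]; crop(im,230,350,180,280,6,'pics/s7.png')
im=optics.grab_frame('wrist')[:,:,::-1]; cv2.imwrite('pics/w7.png',im)
E
```

```text
8.95 [ 0.41705104 -0.04895771  0.02275216] [[ 1.23334723e-04 -1.08802483e-01  9.94063380e-01]
 [ 6.31960613e-05  9.94063387e-01  1.08802476e-01]
 [-9.99999990e-01  4.94017670e-05  1.29478421e-04]] [0.35956435 0.55167411 1.33415432] 0.024011298968118946
```

View pics/t7.png

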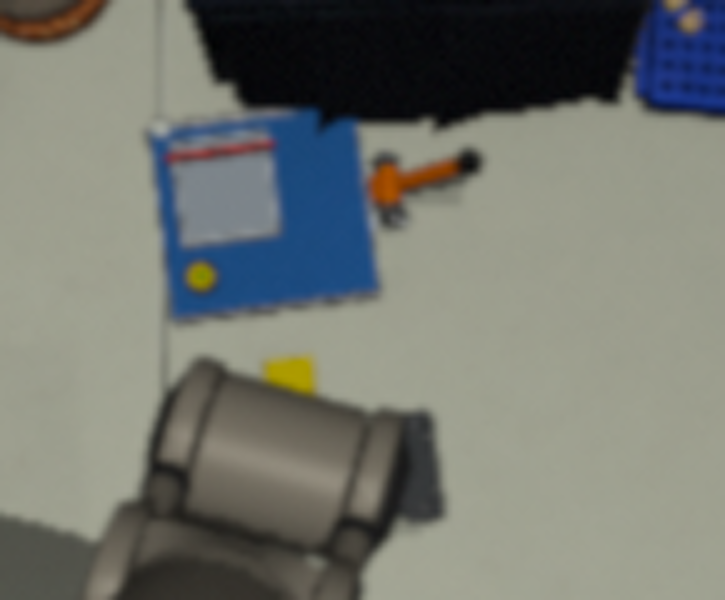

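View pics/s7.png

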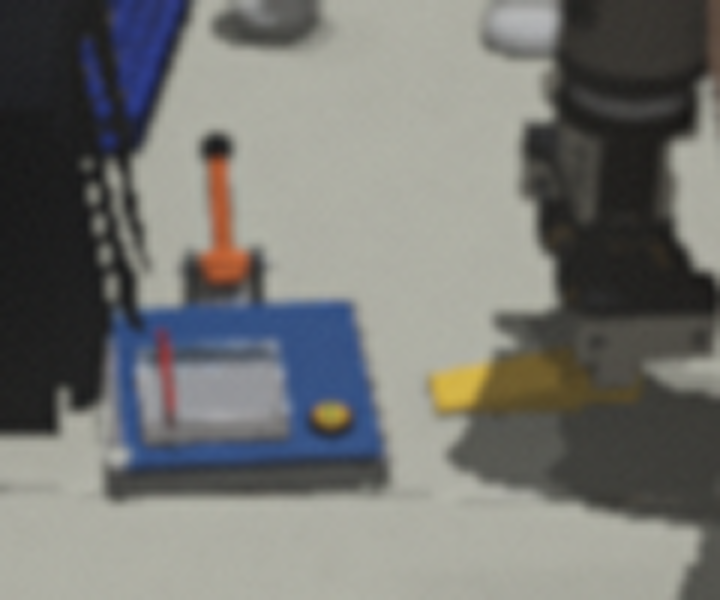

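View pics/w7.png

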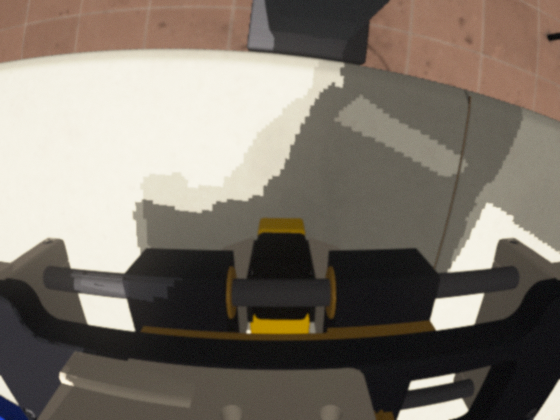

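Call:
{"fn": "move_arm", "kwargs": {"motion": "0 0 0.006 0 0 0 0.015; 0 0 0.014 0 0 0 0.015; 0 0 0.022 0 0 0 0.015; 0 0 0.03 0 0 0 0.015; 0 0 0.037 0 0 0 0.015; 0 0 0.043 0 0 0 0.015; 0 0 0.047 0 0 0 0.015; 0 0 0.05 0 0 0 0.015; 0 0 0.05 0 0 0 0.015"}}

```text
time_s: 10.0
eef_pos: [0.4674, -0.0436, 0.0227]
tool_rot: [[0.001, -0.108, 0.994], [-0.0, 0.994, 0.108], [-1.0, -0.0, 0.001]]
contact_force: [-0.2, -0.1, 2.3]
grip_width: 0.0241
```

```bash
python3 - <<'E'
from h import *
c=optics.calibration('top'); print(onz(c,258,221.4,.003)) 
s=r.sense(); print(s['contact_force'])
im=optics.grab_frame('top')[:,:,::-1]; crop(im,200,345,150,270,5,'pics/t8.png')
im=optics.grab_frame('side')[:,:,::-1]; crop(im,230,350,180,280,6,'pics/s8.png')
E
```

```text
[ 0.51003821 -0.04271394  0.003     ]
[-0.242826   -0.09680285  2.29062964]
```

View pics/t8.png

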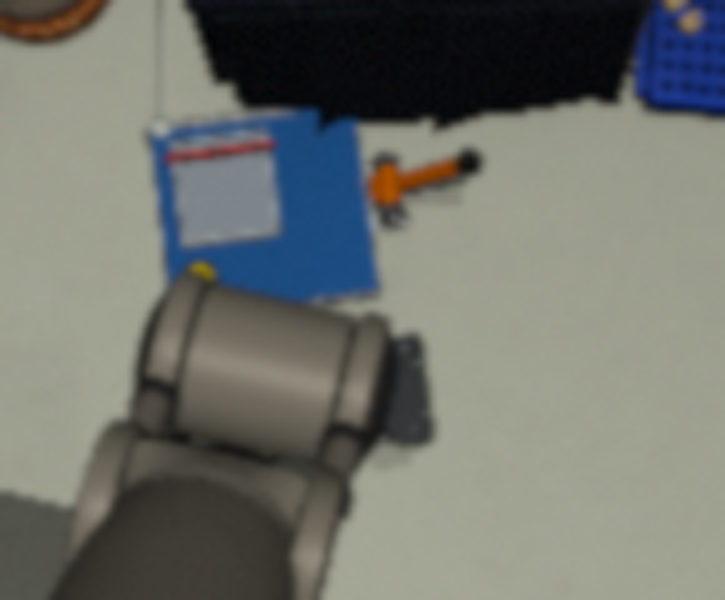

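View pics/s8.png

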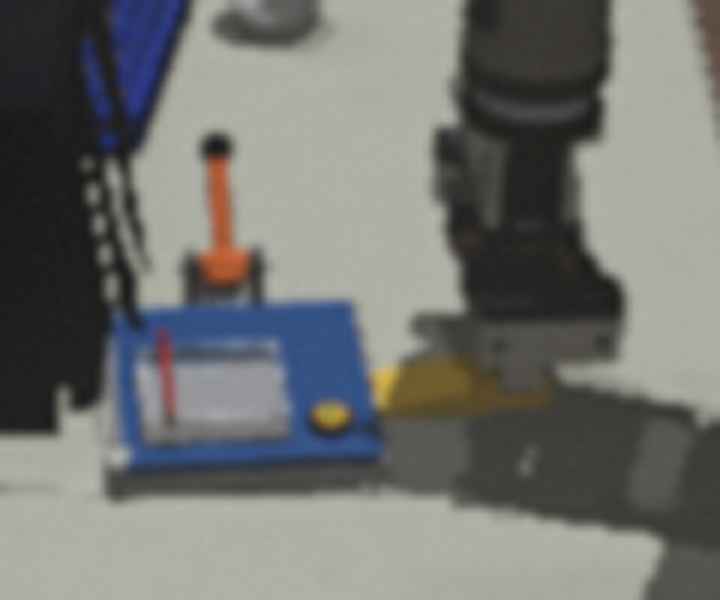

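Call:
{"fn": "move_arm", "kwargs": {"motion": "0 0 0.002 0 0 0 0.015; 0 0 0.004 0 0 0 0.015; 0 0 0.006 0 0 0 0.015; 0 0 0.008 0 0 0 0.015; 0 0 0.008 0 0 0 0.015"}}

```text
time_s: 10.6
eef_pos: [0.4746, -0.0427, 0.0227]
tool_rot: [[-0.0, -0.108, 0.994], [0.0, 0.994, 0.108], [-1.0, 0.0, -0.0]]
contact_force: [-2.8, 0.5, 4.9]
grip_width: 0.0237
```

Call:
{"fn": "move_arm", "kwargs": {"motion": "0 0 0.002 0 0 0 0.015; 0 0 0.004 0 0 0 0.015; 0 0 0.006 0 0 0 0.015; 0 0 0.006 0 0 0 0.015"}}

```text
time_s: 11.0
eef_pos: [0.4796, -0.042, 0.0227]
tool_rot: [[-0.002, -0.108, 0.994], [0.0, 0.994, 0.108], [-1.0, 0.0, -0.002]]
contact_force: [-5.2, -0.8, 7.3]
grip_width: 0.0238
```

Call:
{"fn": "move_arm", "kwargs": {"motion": "0 0 0.002 0 0 0 0.015; 0 0 0.004 0 0 0 0.015; 0 0 0.006 0 0 0 0.015; 0 0 0.008 0 0 0 0.015; 0 0 0.008 0 0 0 0.015; 0 0 0.008 0 0 0 0.015"}}

```text
time_s: 11.6
eef_pos: [0.4855, -0.0409, 0.0227]
tool_rot: [[-0.006, -0.108, 0.994], [0.001, 0.994, 0.108], [-1.0, 0.001, -0.006]]
contact_force: [-13.1, -1.1, 14.5]
grip_width: 0.0242
```

```bash
python3 - <<'E'
from h import *
s=r.sense(); print(s['eef_pos'],s['contact_force'],s['torque'])
im=optics.grab_frame('side')[:,:,::-1]; crop(im,230,350,180,280,6,'pics/s9.png')
E
```

```text
[ 0.48545775 -0.0409355   0.02269017] [-13.05257326  -1.13005303  14.45228755] [-0.35304525  1.7720593  -0.00655361]
```

View pics/s9.png

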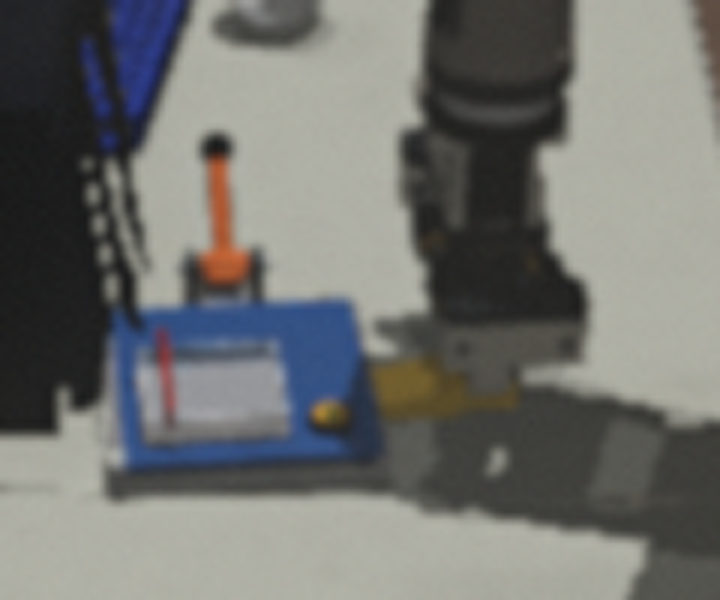

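Call:
{"fn": "move_arm", "kwargs": {"motion": "-0.001 0 0 0 0 0 0.015; -0.001 0 0 0 0 0 0.015"}}

```text
time_s: 11.85
eef_pos: [0.4871, -0.0409, 0.0229]
tool_rot: [[-0.003, -0.108, 0.994], [0.001, 0.994, 0.108], [-1.0, 0.001, -0.003]]
contact_force: [-2.3, 0.4, -5.2]
grip_width: 0.0237
```

Call:
{"fn": "move_arm", "kwargs": {"motion": "0 0 0.001 0 0 0 0.015; 0 0 0.002 0 0 0 0.015; 0 0 0.002 0 0 0 0.015"}}

```text
time_s: 12.15
eef_pos: [0.4904, -0.0408, 0.0233]
tool_rot: [[-0.001, -0.108, 0.994], [0.0, 0.994, 0.108], [-1.0, 0.0, -0.001]]
contact_force: [-3.4, -0.2, -5.5]
grip_width: 0.0235
```

```bash
python3 - <<'E'
from h import *
s=r.sense(); print(s['eef_pos'],s['contact_force'],s['torque'])
im=optics.grab_frame('side')[:,:,::-1]; crop(im,230,350,180,280,6,'pics/s10.png')
E
```

```text
[ 0.49038536 -0.04081464  0.02330205] [-3.39307251 -0.24406003 -5.47838101] [-0.01089694  0.79945803  0.00484202]
```

View pics/s10.png

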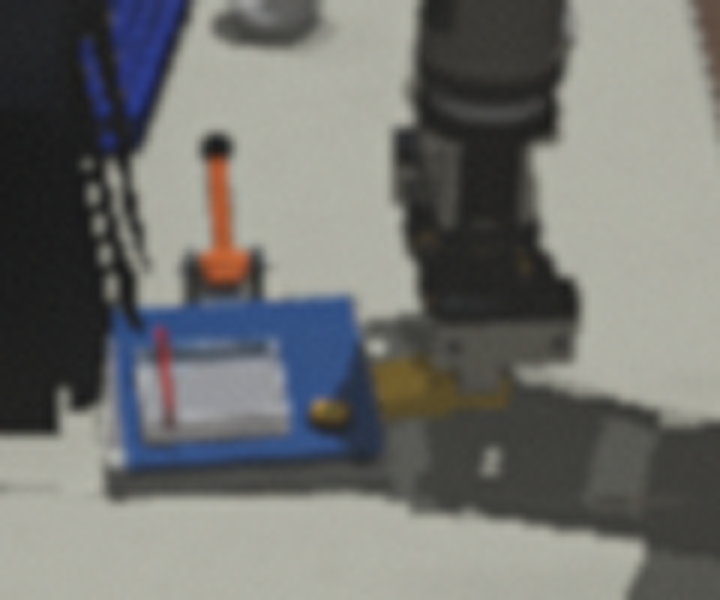

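Call:
{"fn": "move_arm", "kwargs": {"motion": "0.0003 0 0.002 0 0 0 0.015; 0.0004 0 0.004 0 0 0 0.015; 0.0004 0 0.006 0 0 0 0.015; 0.0004 0 0.008 0 0 0 0.015; 0.0004 0 0.008 0 0 0 0.015; 0.0004 0 0.008 0 0 0 0.015"}}

```text
time_s: 12.8
eef_pos: [0.4991, -0.0401, 0.0235]
tool_rot: [[0.001, -0.108, 0.994], [-0.0, 0.994, 0.108], [-1.0, -0.0, 0.001]]
contact_force: [-0.8, 0.9, -4.9]
grip_width: 0.024
```

Call:
{"fn": "move_arm", "kwargs": {"motion": "0.0005 0 0 0 0 0 0.015; 0.0005 0 0 0 0 0 0.015; 0.0005 0 0 0 0 0 0.015; 0.0005 0 0 0 0 0 0.015"}}

```text
time_s: 13.2
eef_pos: [0.499, -0.0401, 0.023]
tool_rot: [[0.001, -0.108, 0.994], [-0.0, 0.994, 0.108], [-1.0, -0.0, 0.001]]
contact_force: [0.4, 1.0, -4.8]
grip_width: 0.0238
```

```bash
python3 - <<'E'
from h import *
s=r.sense(); print(s['eef_pos'],s['contact_force'],s['torque'])
im=optics.grab_frame('side')[:,:,::-1]; cv2.imwrite('pics/side11.png',im); crop(im,230,350,180,280,6,'pics/s11.png')
im=optics.grab_frame('top')[:,:,::-1]; cv2.imwrite('pics/t11.png',im)
im=optics.grab_frame('wrist')[:,:,::-1]; cv2.imwrite('pics/w11.png',im)
E
```

```text
[ 0.49903939 -0.04011614  0.02301774] [ 0.39098047  1.04540762 -4.81752436] [0.18617775 0.11248844 0.04140223]
```

View pics/s11.png

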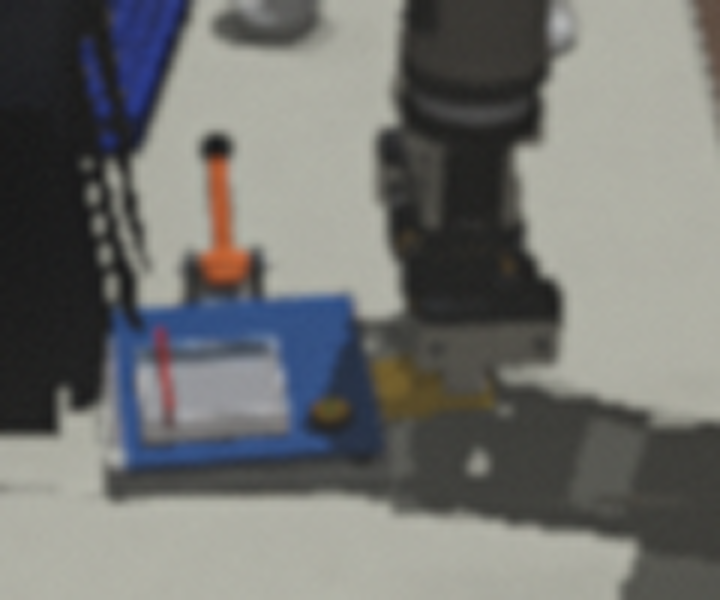

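View pics/t11.png

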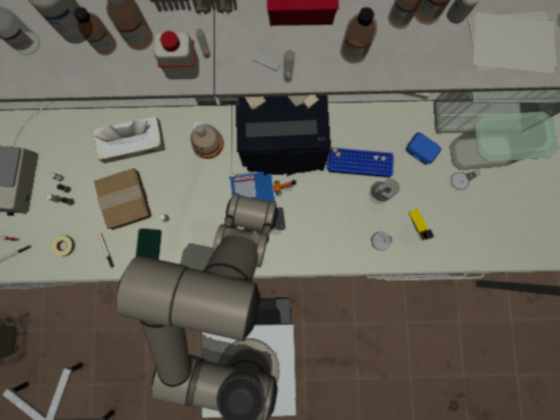

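View pics/w11.png

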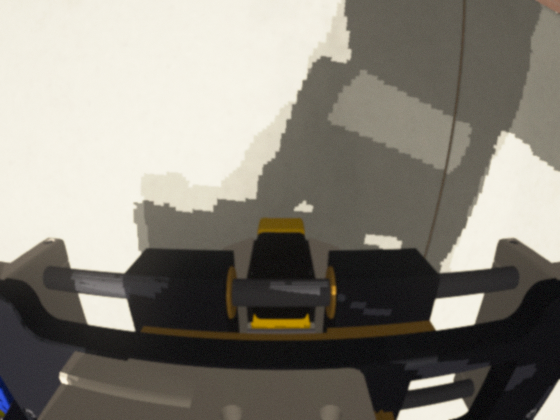

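Call:
{"fn": "move_arm", "kwargs": {"motion": "0.0004 0 0 0 0 0 0.015; 0.0004 0 0 0 0 0 0.015; 0.0004 0 0 0 0 0 0.015; 0.0004 0 0 0 0 0 0.015"}}

```text
time_s: 13.75
eef_pos: [0.4989, -0.0401, 0.0228]
tool_rot: [[0.001, -0.108, 0.994], [-0.0, 0.994, 0.108], [-1.0, -0.0, 0.001]]
contact_force: [1.8, 0.8, 0.0]
grip_width: 0.0243
```

```bash
python3 - <<'E'
from h import *
s=optics.calibration('side'); a=np.radians(6.1);R=np.array([[np.cos(a),-np.sin(a)],[np.sin(a),np.cos(a)]]);o=np.array([.616,-.027])
def P(t,x,y,z):
    q=np.array([x-.067,z-.018]); x2=.067+q[0]*np.cos(t)+q[1]*np.sin(t); z2=.018-q[0]*np.sin(t)+q[1]*np.cos(t)
    return proj(s,[*(o+R@np.array([x2,y])),z2])
for t in [0,.016,.036,.058]: print(t,[np.round(P(t,x,.075,.022),2) for x in (-.071,-.03,.03)])
A=cv2.imread('pics/side0.png'); B=cv2.imread('pics/side11.png'); C=np.mean([optics.grab_frame('side')[:,:,::-1] for _ in range(4)],0)
for nme,I in [('0',A),('11',B),('now',C)]:
    I=I.astype(float); g=I[:,:,0]-I[:,:,2]  # blue-red
    out=[]
    for u in (258,264,270,276,282,288):
        col=g[248:266,u-1:u+2].mean(1); hi,lo=col[:4].max(),col[-4:].min(); th=(hi+lo)/2
        i=np.where(col>th)[0].max(); out.append(round(248+i+(col[i]-th)/(col[i]-col[i+1]),2))
    print(nme,out)
sn=r.sense(); print(sn['eef_pos'],sn['contact_force'],sn['grip_width'])
E
```

```text
0 [array([293.47, 255.39]), array([280.47, 256.  ]), array([261.31, 256.89])]
0.016 [array([293.46, 254.81]), array([280.46, 255.59]), array([261.29, 256.74])]
0.036 [array([293.44, 254.1 ]), array([280.43, 255.09]), array([261.26, 256.55])]
0.058 [array([293.4 , 253.31]), array([280.38, 254.53]), array([261.22, 256.34])]
0 [np.float64(262.45), np.float64(259.92), np.float64(260.12), np.float64(258.21), np.float64(257.56), np.float64(256.63)]
11 [np.float64(262.73), np.float64(260.0), np.float64(260.7), np.float64(257.86), np.float64(256.55), np.float64(255.99)]
now [np.float64(262.62), np.float64(260.19), np.float64(260.61), np.float64(257.88), np.float64(256.61), np.float64(255.99)]
[ 0.49896642 -0.0401521   0.02276121] [1.16453588 1.15720439 2.25651946] 0.023699419949543176
```

```bash
python3 - <<'E'
from station import finish_job
print(finish_job())
E
```

```text
the job is handed in; nothing more can be done
None
```

I handed the job in at about 14 s, with the lever out and the wedge under the bar holding the table's front edge up. No verdict was reported, so success rests on my checks below.

**What I did:**
- **Lever:** I pushed the orange cam lever outward with the closed fingers until it met its stop, at about 15 N.
- **Wedge:** I gripped the wedge nearest the robot's base and slid it flat in front of the table. I then pushed it under the bar to the position for about a 5 mm lift, and finished still gripping it.

**Last checks:**
- **Wedge position:** the nose was worked out to be about 21 mm in front of the base centre, on the centreline. The grip was about 119 mm in front of it.
- **Lift:** bar contact began 58 mm into the push and it ended at 82.6 mm, which works out to about 4.9 mm. The side picture was less clear: individual edge points suggested roughly 0.01 to 0.036 rad of tilt (about 1.5 to 5 mm). Shadows disturbed that reading, and I trusted the travel figure.
- **Grip and forces:** the opening was 24 mm and the tool forces were 1 to 2 N.
- **Surroundings:** the overhead picture showed the lever still out and the glassware, vial and phone apparently unmoved. I did not measure how far they might have shifted.

**One problem on the way:** midway through the push, the forces rose to about 13 N forward and 14 N vertical, because the arm was pressing the wedge down. I raised the tool 1 mm, finished the push, and then lowered it until the vertical force was near zero, so the wedge sits on the worktop. It may have been held a few tenths of a millimetre off the worktop for part of the push.

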